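# Unlock the panini grill and hold its lid open

## Task

The panini grill has been put away locked shut and its plates need wiping. Flip the safety catch on its side right back off the peg, then lift the lid by its front handle bar to at least 45 degrees open, never letting it drop, and keep holding it there: finish with the handle still held up in the gripper. Leave the crockery standing around it where it is.

Things in the scene. Friction and masses are not known exactly. Their poses are not given: they have to be found in the camera images.
- grill: Panini grill, fixed on the worktop: black base 260 x 290 x 62 mm (x, y, z) with steel fascia and thermostat knob in front; 129 mm high over the closed lid. Origin: centre of its underside, on the worktop; z up. Its front (handle side) faces its own -x. The safety catch is on its -y side, on the right for one who looks at its front.
- lid (a joint): Opening angle of the lid in rad: 0 shut, grows as its front rises, stop at 1.2; 45 degrees is 0.785. The lid (steel cover 210 x 272 mm, 1.1 to 1.8 kg) falls shut by its weight from any angle if let go; lifting takes 4 to 10 N at the handle. With the catch closed it lifts only about 0.02 rad.
- lid_hinge (a point): Point on the lid's hinge axis, mid-width, at the rear of the grill: 110 mm behind the grill's origin (its +x) and 95 mm above the worktop. The axis runs along the grill's y.
- handle (a point): Handle bar (handle_bar) of the lid: round, black, 26 mm thick, 296 mm long along its y, between two side arms. Origin: mid-bar, on its axis: 285 mm in front of the hinge axis and 12 mm above it when shut (107 mm over the worktop). 37 mm free between bar and lid cover. Grip its middle from above, fingers closing along the grill's x; being round it may turn in the grip as the lid rises.
- catch (a joint): Angle of the safety catch in rad: about 0 to 0.1 locked (hook over the lid's peg), grows as its top swings backwards (towards the grill's +x), free of the peg from about 0.3, stop at 0.95 (fully back). It stays where it is left; friction of about 1 N at the tab.
- catch_pivot (a point): Pivot of the catch, on the side of the base: at x -55, y -169, z 37 mm in the grill's frame; the axis runs along the grill's y.
- catch_tab (a point): Point on the front (grill's -x) face of the catch's thumb tab. The catch is a black upright hook outside the right arm; its tab is 12 mm thick (x), 26 wide (y), 44 high. At catch 0 this point is 4 mm behind, 7 mm outboard (-y) of and 108 mm above the pivot; the tab's top is 125 mm above the pivot, 162 mm over the worktop. It can be pushed back from in front; beside it nothing is above 129 mm.
- plates: Bystander: stack of white plates, 200 mm in diameter, 53 mm high; origin under its centre.
- bowl: Bystander: white bowl, 150 mm in diameter, 60 mm high; origin under its centre.
- pot: Bystander: grey stoneware pot, closed, 124 mm in diameter, 118 mm high; origin under its centre.

How it is judged (in metres and radians):
On the way, in this order (a step that is already met when the one before it is completed fails the run):
1. the catch is flipped back off the peg with the lid still down (value of joint catch above 0.6 rad and value of joint lid below 0.1 rad), for 0.2 s.
2. the lid is raised by its handle bar and held open (value of joint lid above 0.75 rad and contact force between the fingers and handle_bar above 1 N), for 1 s.
At the end, for the whole second after the job is handed in: The lid stands still at more than 0.75 rad (43 degrees) open, held there by the fingers on its handle bar (over 1 N of contact); the catch is back (over 0.6 rad); plates, bowl and pot within 30 mm of where they stood (all of step 2 and velocity of joint lid between -0.1 and 0.1 rad/s and value of joint catch above 0.6 rad and distance of each of plates, bowl, pot from where it was at the start of the episode below 0.03 m); the arm keeps its last pose, push and grip.
It fails at once if the lid is let drop (closing faster than 1.5 rad/s) (velocity of joint lid below -1.5 rad/s).
It fails at once if a bystander is shifted by more than 30 mm or tipped (distance of any of plates, bowl, pot from where it was at the start of the episode above 0.03 m or angle between any of plates, bowl, pot's own z axis and vertical above 0.3 rad).
It also fails if it takes over 54 s, if anything falls off the work surface, if the arm or the gripper's body presses on something with over 40 N, if the wrist force passes 120 N, or if a joint passes its speed limit or range.

## Robot

A 7-joint arm with a two-finger parallel gripper is mounted at the origin on the work surface. World frame = base frame: x ahead of the robot, y to its left, z up, the work surface at z = 0. Lengths are in mm, angles in rad, forces in N, time in s.
With the tool pointing down it reaches from about 425 to 925 mm from the base axis. Payload 6.8 kg.
Tool frame: the origin (TCP) lies at the very end of the fingers, on their centre line; the grasp point (between the pads) lies 19 mm behind it (pinch_z is the distance from the TCP to the grasp point, in mm); z points along the fingers, y is the line along which they close (so a half turn about z gives the same grasp; the last joint's range is limited). The gripper opens to 88 mm and grips with 3 to 60 N. Pads are 20 mm wide; open, the fingers measure 115 mm over their backs; the gripper's body (75 mm by 178 mm) begins 61 mm behind the grasp point.
Start: joints at [-1.334, 0.477, 0.022, 1.555, -0.011, 1.109, -0.083], TCP at [228.153, 635.29, 222.664] pointing down, gripper open.
Joint ranges: [-2.96, 2.96], [-0.34, 2.1], [-1.41, 1.46], [0.24, 2.44], [-1.37, 4.51], [0.17, 1.92], [-2.96, 2.96]. Speed limits (rad/s): [2.39, 2.39, 3.14, 3.14, 3.14, 3.14, 3.14].

## Interface

Orientations are given as [roll, pitch, yaw] about the fixed x, y, z axes, in that order (R = Rz(yaw) Ry(pitch) Rx(roll)).
In Python, from plant import * gives the robot as it stands.
- The arm moves only by the tool step_arm, never from a script. Its argument "plan" is a list of rows, each a list of 7 numbers: the shift along the world's x, y, z in cm, then the turn, a rotation vector about the world's x, y, z in rad, then the closure, from 0 (fully open) to 1 (shut). A call has 1 to 5 rows; each row shifts and turns the commanded pose from where the row before left it; what a row does not reach is not made up. A row lasts 1/12 s, in which the tool goes at most 41.7 mm and 7.16 degrees, less where a joint would pass 70% of its speed; a pose out of reach is approached as far as the arm can. A call with a gripper value outside its range is refused whole. The fingers move at their own pace and stop on an object; the grip force is fixed at half the most. Time passes only in rows, so rows that do not move let the fingers close. It gives the time, the measured TCP pose, the force, the opening and the grip force at its end, in the units of the state.
- state(): the state, without advancing time (a new reading comes with each control period).
- snapshot(name): name is "scene" or "top" or "wrist"; returns a dict with "frame" (400x640x3 uint8, blue, green, red), "mtx" (3x3 intrinsics, pixels), "R" (3x3) and "t" (3): a world point X has camera coordinates R X + t; the wrist camera has in their place "hand_eye" (4x4, takes a point from camera to tool coordinates, whose origin is the TCP and whose axes are the flange's). Camera axes: x right, y down, z forward; pixel columns grow to the right and rows downward; lengths in mm; the calibration is good to about 2 mm. A picture is of the moment at which its call begins: read the wrist's pose just before it. There is no depth.
- sign_off(): hands the job in; it is judged then, once.
The state is a dict: "clock": time; "joint_pos": joint angles; "qd": joint speeds; "effort": joint torques, N m; "tool_pos": TCP position; "eef_rot": TCP orientation; "ft_force": force on the tool from outside, world axes, zero at the start; "moment": the same for the moment, N m; "grip_width": finger opening in mm; "gripper_force": force on a finger pad.
Only numpy, scipy, OpenCV 4.12 (cv2) and the standard library are available. Lean on these libraries where they do the work, as an engineer would, in place of code of your own. Each camera call takes 0.05 s, during which the arm holds its last target. There are 200 camera calls.

## Working session

There is one attempt and no reset: what is moved stays moved. The work goes in short steps, Python scripts to look and compute and a tool call to move; the robot and the scene stay as the last step left them, time stands still between calls to the robot, and variables do not carry over. Pictures are saved under pics/ and viewed, at most 10 in all, crops included, and the job is handed in when it is done.

Besides the shell and the picture viewer there is one more tool, called after "Call:" by a JSON object that holds its "name" and its "arguments". step_arm: Moves the arm, as the interface text tells. Its arguments: {"type":"object","properties":{"plan":{"type":"array","items":{"type":"array","items":{"type":"number"}}}},"required":["plan"]}

```bash
mkdir -p pics
python3 - <<'E'
from plant import *
import cv2,pickle
s=state();print(s)
d={}
for n in("scene","top","wrist"):
    v=snapshot(n);d[n]=v;cv2.imwrite(f"pics/{n}0.png",v["frame"]);print(n,{k:v[k].tolist() if hasattr(v[k],'tolist') else v[k] for k in v if k!='frame'})
pickle.dump((s,d),open("d0.pkl","wb"))
E
```

```text
{'clock': 0.0, 'joint_pos': array([-1.33410207,  0.47779875,  0.02236947,  1.55641992, -0.01147836,
        1.10931341, -0.08308983]), 'qd': array([ 3.45895131e-04,  1.80731807e-04,  8.96439426e-04,  2.89459026e-04,
       -3.17819447e-05, -1.00990891e-03, -1.65000817e-04]), 'effort': array([-4.16234643e-04, -5.82852209e+01,  1.53416321e+00, -2.72620279e+01,
       -5.44620480e-02,  1.70737359e-02,  1.74695301e-04]), 'tool_pos': array([227.98874862, 634.69983567, 221.69654233]), 'eef_rot': array([-3.13978948e+00,  1.67277358e-04,  2.79681388e+00]), 'ft_force': array([-0.71823297,  0.63344681,  0.12615454]), 'moment': array([0.01632499, 0.05341199, 0.01769395]), 'gripper_force': 0.0, 'grip_width': 87.4978771015626}
scene {'mtx': [[396.294536686539, 0.0, 321.12904719223155], [0.0, 396.294536686539, 201.48254074336603], [0.0, 0.0, 1.0]], 'R': [[0.797442317099631, 0.6033713664931071, -0.005361435909551578], [0.4243189538348183, -0.5670717594672715, -0.7059624954848653], [-0.42899787448808746, 0.5606894093086954, -0.7082289248355854]], 't': [-465.56549392299286, -171.31452780455638, 1669.3971728434935]}
top {'mtx': [[416.66894677696695, 0.0, 314.8975862995006], [0.0, 416.66894677696695, 195.78114524599928], [0.0, 0.0, 1.0]], 'R': [[-0.005707381246855283, -0.999964208251001, 0.0062456397792074675], [-0.981285096163328, 0.004398375614173029, -0.1925102967108106], [0.19247593576089125, -0.007227482888614909, -0.9812750774599668]], 't': [-14.244110951260048, 604.081397007963, 1419.4735229793014]}
wrist {'mtx': [[294.10702979457625, 0.0, 318.26023931826444], [0.0, 294.10702979457625, 196.34182351086443], [0.0, 0.0, 1.0]], 'hand_eye': [[-0.00038823333151272085, -0.9608113353761207, -0.27720286269739947, 75.93529661876074], [0.999999915961444, -0.000409534096897039, 1.8945344158086953e-05, -1.5340689570747523], [-0.0001317269254515738, -0.2772028320464575, 0.9608114136257115, -161.68021264463755], [0.0, 0.0, 0.0, 1.0]]}
```

View pics/scene0.png

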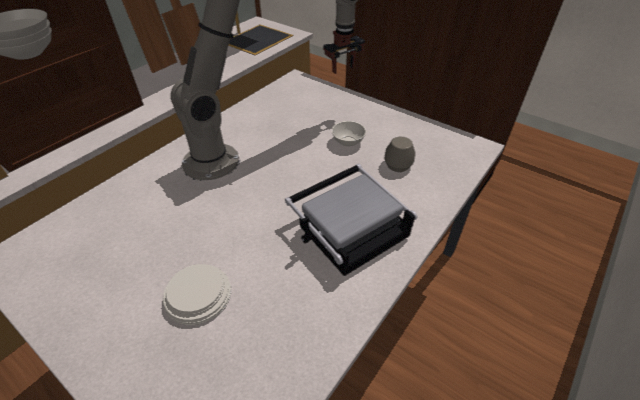

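View pics/top0.png

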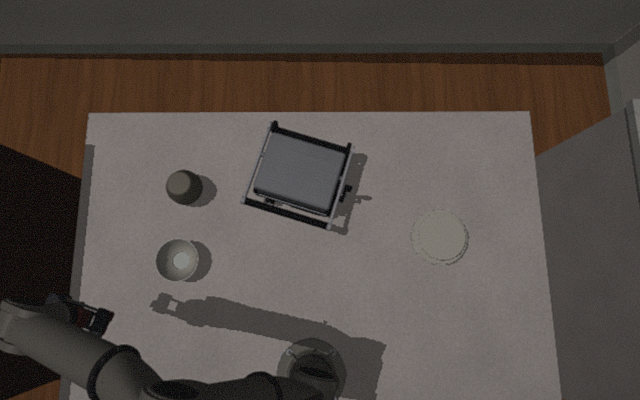

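Run:
```python
import cv2,numpy as np
a=cv2.imread("pics/top0.png")[100:240,220:400];b=cv2.imread("pics/scene0.png")[160:275,275:425]
a=cv2.resize(a,(720,560),interpolation=cv2.INTER_CUBIC);b=cv2.resize(b,(750,575),interpolation=cv2.INTER_CUBIC)
g=lambda i:np.uint8(255*(i/255.)**.6)
cv2.imwrite("pics/c1.png",g(a));cv2.imwrite("pics/c2.png",g(b))
```

```text
(no output)
```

View pics/c1.png

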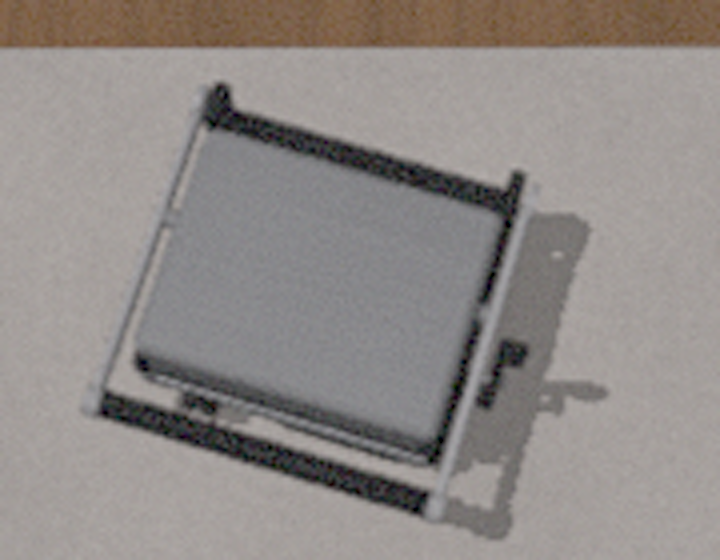

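View pics/c2.png

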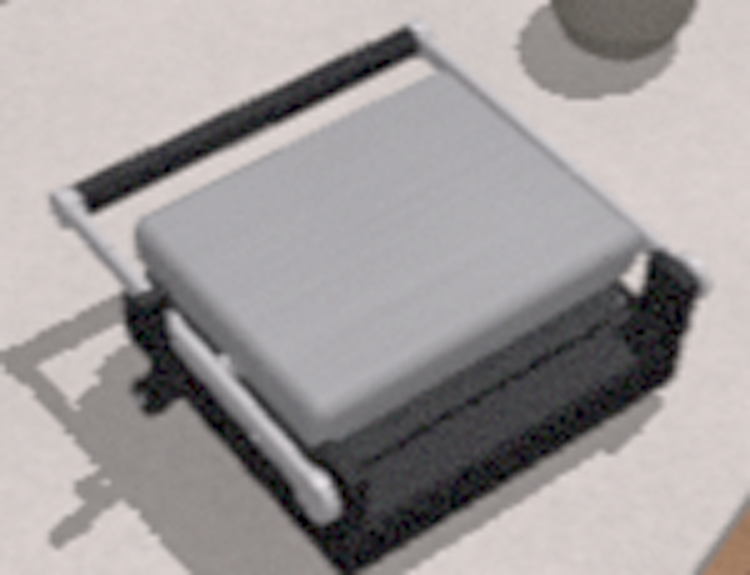

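```bash
cat > h.py <<'E'
import cv2,numpy as np,pickle
from scipy.spatial.transform import Rotation as Ro
def cam(v,s=None):
    """returns K, R(world->cam), t"""
    if "R" in v: return v["mtx"],np.array(v["R"]),np.array(v["t"])
    T=np.eye(4);T[:3,:3]=Ro.from_euler("xyz",s["eef_rot"]).as_matrix();T[:3,3]=s["tool_pos"]
    M=np.linalg.inv(T@np.array(v["hand_eye"]));return v["mtx"],M[:3,:3],M[:3,3]
def ray(c,p):
    K,R,t=c;d=R.T@np.linalg.solve(K,[p[0],p[1],1.]);return -R.T@t,d/np.linalg.norm(d)
def tri(c1,p1,c2,p2):
    P=lambda c:c[0]@np.c_[c[1],c[2]]
    X=cv2.triangulatePoints(P(c1),P(c2),np.float64(p1).reshape(2,1),np.float64(p2).reshape(2,1)).ravel();X=X[:3]/X[3]
    e=[np.linalg.norm(proj(c,X)-p) for c,p in((c1,p1),(c2,p2))];return X,e
def proj(c,X):
    q=c[0]@(c[1]@np.asarray(X,float)+c[2]);return q[:2]/q[2]
def onz(c,p,z):
    o,d=ray(c,p);return o+d*(z-o[2])/d[2]
def ends(img,near,roi,th):
    x0,y0,x1,y1=roi;m=np.uint8(img[y0:y1,x0:x1].max(2)<th)
    n,l,st,ce=cv2.connectedComponentsWithStats(m,connectivity=4)
    k=l[near[1]-y0,near[0]-x0];ys,xs=np.where(l==k)
    b=cv2.boxPoints(cv2.minAreaRect(np.float32(np.c_[xs+x0,ys+y0])))
    if np.linalg.norm(b[0]-b[1])>np.linalg.norm(b[1]-b[2]): b=np.roll(b,-1,0)
    return k,st[k],(b[0]+b[1])/2,(b[2]+b[3])/2,np.linalg.norm(b[0]-b[1])
E
python3 - <<'E'
from h import *
s,d=pickle.load(open("d0.pkl","rb"));ct,cs=cam(d["top"]),cam(d["scene"])
T=ends(d["top"]["frame"],(287,214),(235,185,345,240),60);S=ends(d["scene"]["frame"],(325,184),(280,160,370,215),70)
print(T);print(S)
t=sorted(T[2:4],key=lambda p:p[0]);q=sorted(S[2:4],key=lambda p:-p[0])
E=[tri(ct,a,cs,b) for a,b in zip(t,q)]
for e in E:print(e)
l,r=E[0][0],E[1][0];u=(l-r);print("len",np.linalg.norm(u),"yaw",np.arctan2(-u[0],u[1]),"mid",(l+r)/2)
print("tab",tri(ct,(220+515/4,100+352/4),cs,(275+148/5,160+300/5)))
# hypothesis: grill pose from bar
m=(l+r)/2;m[2]=107;yaw=np.arctan2(-u[0],u[1]);Rz=Ro.from_euler("z",yaw).as_matrix()
f=lambda p:m+Rz@(np.array(p)-[-175,0,107])
for n,p in dict(hinge=(110,0,95),tab=(-59,-176,145),tabtop=(-53,-176,162),piv=(-55,-169,37),o=(0,0,0)).items():
    X=f(p);print(n,X.round(1),proj(ct,X).round(1),proj(cs,X).round(1))
for n,p in dict(plates=(440,237),bowl=(178,260),pot=(184,187)).items():print(n,onz(ct,p,53).round())
E
```

```text
(np.int32(3), array([  9,  12,  84,  32, 621], dtype=int32), array([245.57831, 197.14946], dtype=float32), array([327.11566, 222.6299 ], dtype=float32), np.float32(13.064448))
(np.int32(1), array([ 10,   6,  70,  37, 460], dtype=int32), array([357.95804, 166.85825], dtype=float32), array([291.14822, 199.36029], dtype=float32), np.float32(6.367547))
(array([588.99992788, 218.86558666, 115.94857366]), [np.float64(0.0357391392828567), np.float64(0.03654899947395065)])
(array([500.73648563, -57.48766028, 114.62799333]), [np.float64(0.02586928526690913), np.float64(0.02844675413455476)])
len 290.10911096618906 yaw -0.3091461548871425 mid [544.86820675  80.68896319 115.28828349]
tab (array([ 614.31180036, -128.32546477,  147.61230836]), [np.float64(0.7257923306987681), np.float64(0.8613696465351717)])
hinge [816.4  -6.   95. ] [311.4 135.3] [378.7 236.9]
tab [ 601.8 -122.3  145. ] [346.4 191.3] [301.9 217.8]
tabtop [ 607.5 -124.1  162. ] [347.4 188.6] [302.7 215.2]
piv [ 607.8 -116.8   37. ] [342.5 195.8] [305.6 239.6]
o [711.6  27.4   0. ] [302.6 170.6] [355.2 234.5]
plates [ 456. -454.   53.]
bowl [381. 456.  53.]
pot [639. 450.  53.]
```

Call:
{"name": "step_arm", "arguments": {"plan": [[1.7,-3.6,0.4,0,0,-0.085,1],[1.7,-3.6,0.4,0,0,-0.085,1],[1.7,-3.6,0.4,0,0,-0.085,1],[1.7,-3.6,0.4,0,0,-0.085,1],[1.7,-3.6,0.4,0,0,-0.085,1]]}}

```text
clock: 0.57
tool_pos: [313.6, 453.3, 242.5]
eef_rot: [-3.141, 0.0, 2.368]
ft_force: [1.8, 0.1, 0.3]
grip_width: 58.2
gripper_force: 0.0
```

Call:
{"name": "step_arm", "arguments": {"plan": [[1.7,-3.6,0.4,0,0,-0.085,1],[1.7,-3.6,0.4,0,0,-0.085,1],[1.7,-3.6,0.4,0,0,-0.085,1],[1.7,-3.6,0.4,0,0,-0.085,1],[1.7,-3.6,0.4,0,0,-0.085,1]]}}

```text
clock: 0.98
tool_pos: [398.4, 273.3, 262.8]
eef_rot: [-3.142, -0.0, 1.943]
ft_force: [1.0, -0.8, 0.4]
grip_width: 24.6
gripper_force: 0.0
```

Call:
{"name": "step_arm", "arguments": {"plan": [[1.7,-3.6,0.4,0,0,-0.085,1],[1.7,-3.6,0.4,0,0,-0.085,1],[1.7,-3.6,0.4,0,0,-0.085,1],[1.7,-3.6,0.4,0,0,-0.085,1],[1.7,-3.6,0.4,0,0,-0.085,1]]}}

```text
clock: 1.4
tool_pos: [483.4, 93.3, 283.0]
eef_rot: [3.141, -0.001, 1.518]
ft_force: [1.0, 1.0, -0.1]
grip_width: 0.4
gripper_force: 0.0
```

Call:
{"name": "step_arm", "arguments": {"plan": [[1.7,-3.6,0.4,0,0,-0.085,1],[1.7,-3.6,0.4,0,0,-0.085,1],[1.7,-3.6,0.4,0,0,-0.085,1],[0,0,0,0,0,0,1],[0,0,0,0,0,0,1]]}}

```text
clock: 1.82
tool_pos: [534.5, -15.2, 294.7]
eef_rot: [3.141, 0.001, 1.262]
ft_force: [-0.7, 0.8, -0.3]
grip_width: 0.4
gripper_force: 0.0
```

Run:
```python
from plant import *
import cv2,pickle
s=state();v=snapshot("wrist");pickle.dump((s,v),open("w1.pkl","wb"))
print({k:s[k] for k in("clock","tool_pos","eef_rot","grip_width","joint_pos","ft_force")})
cv2.imwrite("pics/w1.png",v["frame"])
```

```text
{'clock': 1.8167, 'tool_pos': array([534.45788921, -15.18828764, 294.67603782]), 'eef_rot': array([3.14113270e+00, 8.25559745e-04, 1.26206329e+00]), 'grip_width': 0.3805778707815881, 'joint_pos': array([-0.63626301,  0.19610286,  0.64312294,  1.83423776, -0.12720859,
        1.15253723, -0.25925394]), 'ft_force': array([-0.72029495,  0.75762396, -0.26605296])}
```

View pics/w1.png

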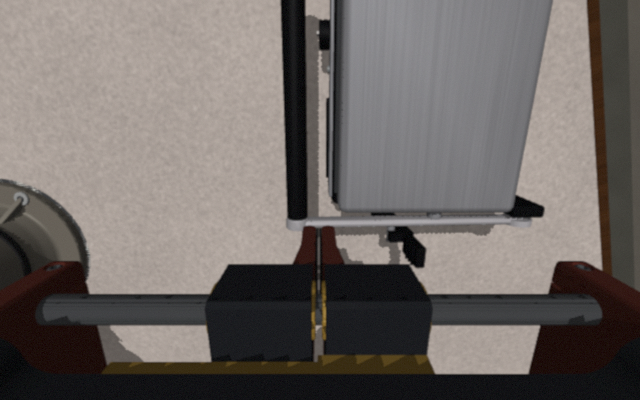

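Run:
```python
from h import *
s,d=pickle.load(open("d0.pkl","rb"));ct,cs=cam(d["top"]),cam(d["scene"])
s1,v=pickle.load(open("w1.pkl","rb"));cw=cam(v,s1)
W=ends(v["frame"],(294,100),(270,0,318,240),50);print(W)
a,b=W[2],W[3]; a,b=(a,b) if a[1]>b[1] else (b,a)
S=ends(d["scene"]["frame"],(325,184),(280,160,370,215),70); r=min(S[2:4],key=lambda p:p[0]); l=max(S[2:4],key=lambda p:p[0])
print("right end w+scene",tri(cw,a,cs,r)," top+scene",tri(ct,(326.5,223.8),cs,r),"left top+scene",tri(ct,(246,200.8),cs,l))
for z in(103,107,111):print(z,onz(cw,a,z),onz(cw,b,z),onz(cs,r,z),onz(cs,l,z))
A,B=onz(cw,a,107),onz(cw,b,107);u=B-A;yaw=np.arctan2(-u[0],u[1]);print("yaw",yaw)
f=v["frame"][205:285,370:450];g=np.uint8(255*(f/255.)**.5);cv2.imwrite("pics/c3.png",cv2.resize(g,(560,560),interpolation=cv2.INTER_CUBIC))
m=A.copy();u/=np.linalg.norm(u);m=A+u*148;Rz=Ro.from_euler("z",yaw).as_matrix()
f=lambda p:m+Rz@(np.array(p)-[-175,0,107])
for n,p in dict(hinge=(110,0,95),tab=(-59,-176,145),ttop=(-53,-176,162),ttop_out=(-53,-189,162),tfront_low=(-59,-176,118),piv=(-55,-169,37),cov=(-125,-136,110),rarm=(110,-150,95),bar=(-175,0,107)).items():
    X=f(p);print(n,X.round(1),*[proj(c,X).round(1) for c in(cw,ct,cs)])
```

```text
(np.int32(1), array([  12,    0,   25,  220, 4645], dtype=int32), array([ 2.9262787e+02, -2.5921631e-01], dtype=float32), array([297.97742, 219.07368], dtype=float32), np.float32(22.724957))
right end w+scene (array([497.71445766, -56.9399919 , 113.44237034]), [np.float64(3.115205559393322), np.float64(0.6229360693321223)])  top+scene (array([497.65043356, -55.10732178, 110.75859723]), [np.float64(0.18800706902834094), np.float64(0.2061126397480316)]) left top+scene (array([581.50289702, 221.59706084, 108.6804429 ]), [np.float64(1.4068614785381364), np.float64(1.4120999771773495)])
103 [492.28503693 -62.36454789 103.        ] [565.83698124 171.01143808 103.        ] [492.67830657 -48.85647651 103.        ] [581.07962848 232.07926212 103.        ]
107 [493.01443127 -61.02752244 107.        ] [565.73362442 169.70619315 107.        ] [495.47131327 -51.79993101 107.        ] [583.50270783 227.9601938  107.        ]
111 [493.74382561 -59.69049698 111.        ] [565.6302676  168.40094823 111.        ] [498.26431997 -54.74338551 111.        ] [585.92578717 223.84112548 111.        ]
yaw -0.3053109298852977
hinge [809.3  -5.5  95. ] [540.6  95. ] [311.3 137.2] [376.8 235.7]
tab [ 595.2 -122.6  145. ] [395.9 252.7] [346.6 193.2] [300.2 216.9]
ttop [ 601.  -124.4  162. ] [405.2 259.7] [347.5 190.5] [301.  214.4]
ttop_out [ 597.  -136.8  162. ] [404.3 270.1] [351.3 191.7] [297.5 216.2]
tfront_low [ 595.2 -122.6  118. ] [390.4 242.7] [345.9 194.8] [300.6 222.7]
piv [ 601.2 -117.1   37. ] [380.6 215.5] [342.6 197.6] [304.  238.7]
cov [544.3 -64.6 110. ] [337.8 210.7] [329. 210.] [299.8 207.1]
rarm [ 764.2 -148.6   95. ] [516.9 216.4] [351.8 149.2] [339.  258.1]
bar [537.5  80.1 107. ] [295.   95.4] [286.4 212.4] [324.2 183.4]
```

View pics/c3.png

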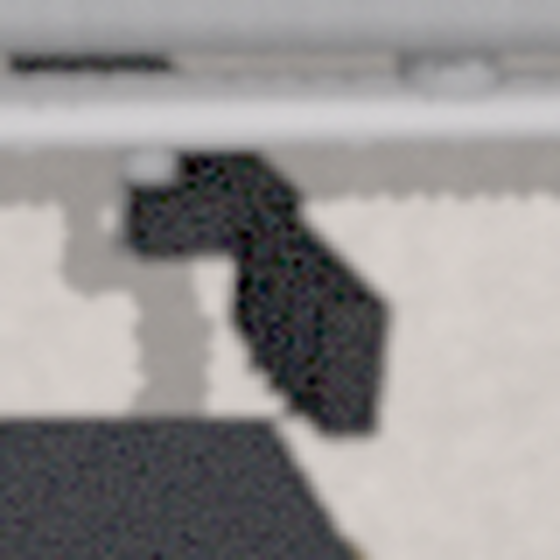

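Call:
{"name": "step_arm", "arguments": {"plan": [[0.9,-3.3,-1,0,0,0,1],[0.9,-3.3,-1,0,0,0,1],[0.8,-3.3,-1,0,0,0,1],[0,0,-3,0,0,0,1],[0,0,-3,0,0,0,1]]}}

```text
clock: 2.28
tool_pos: [560.8, -112.2, 204.4]
eef_rot: [3.139, -0.001, 1.266]
ft_force: [-0.2, 1.2, -0.3]
grip_width: 0.6
gripper_force: 0.0
```

Call:
{"name": "step_arm", "arguments": {"plan": [[0,0,-3,0,0,0,1],[0,0,-3,0,0,0,1],[0,0,-0.7,0,0,0,1],[0,0,0,0,0,0,1]]}}

```text
clock: 2.62
tool_pos: [558.4, -109.5, 135.6]
eef_rot: [-3.136, 0.001, 1.27]
ft_force: [0.6, 1.0, 1.1]
grip_width: 0.3
gripper_force: 0.0
```

Run:
```python
from plant import *
import cv2,pickle,numpy as np
s=state();v=snapshot("wrist");w=snapshot("scene");pickle.dump((s,v,w),open("w2.pkl","wb"))
print({k:s[k] for k in("clock","tool_pos","eef_rot","ft_force")})
g=lambda i:np.uint8(255*(i/255.)**.5)
a=cv2.resize(v["frame"][150:400,200:500],(400,333));b=cv2.resize(w["frame"][160:260,260:360],(400,400),interpolation=cv2.INTER_CUBIC)
o=np.zeros((400,800,3),np.uint8);o[:333,:400]=g(a);o[:,400:]=g(b);cv2.imwrite("pics/w2.png",o)
```

```text
{'clock': 2.6167, 'tool_pos': array([ 558.40360864, -109.48059342,  135.57613497]), 'eef_rot': array([-3.13638005e+00,  5.61504903e-04,  1.26967241e+00]), 'ft_force': array([0.61576622, 0.9875342 , 1.14204297])}
```

View pics/w2.png

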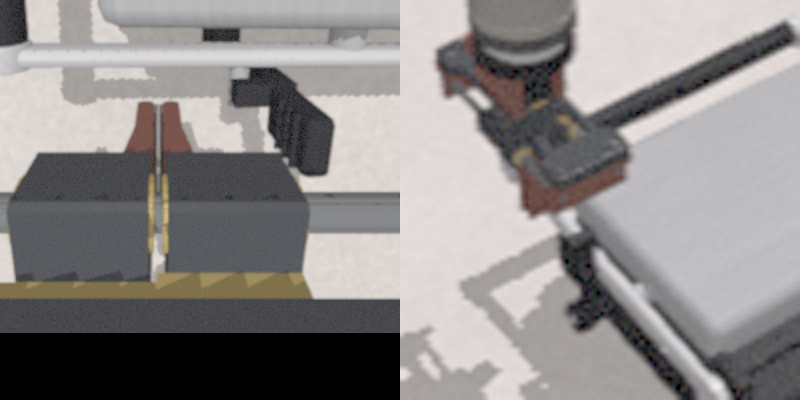

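Run:
```python
from h import *
s,v,w=pickle.load(open("w2.pkl","rb"));cw=cam(v,s)
f=lambda p:np.array([538.5,81.5,107])+Ro.from_euler("z",-.305).as_matrix()@(np.array(p)-[-175,0,107])
T=Ro.from_euler("xyz",s["eef_rot"]).as_matrix()
pr=lambda n,X:print(n,np.round(X,1),((proj(cw,X)-[200,150])*4/3).round(0))
for p in([0,0,0],[10,0,0],[-10,0,0],[0,13,0]):pr(p,s["tool_pos"]+T@np.array(p))
for th in(0,.1,.15):
  for n,x,y,z in(("ftop_out",-4,-20,125),("ftop_in",-4,6,125),("btop_in",8,6,125),("flow_in",-4,6,81),("btop_out",8,-20,125)):
    pr((th,n),f([-55+x*np.cos(th)+z*np.sin(th),-169+y,37+z*np.cos(th)-x*np.sin(th)]))
a=f([0,0,0]);print("tcp grill",Ro.from_euler("z",.305).apply(s["tool_pos"]-a))
```

```text
[0, 0, 0] [ 558.4 -109.5  135.6] [158. 121.]
[10, 0, 0] [561.4 -99.9 135.6] [158. 100.]
[-10, 0, 0] [ 555.4 -119.   135.6] [158. 141.]
[0, 13, 0] [ 570.8 -113.3  135.5] [187. 121.]
(0, 'ftop_out') [ 592.4 -133.6  162. ] [259. 180.]
(0, 'ftop_in') [ 600.2 -108.8  162. ] [264. 119.]
(0, 'btop_in') [ 611.6 -112.4  162. ] [296. 119.]
(0, 'flow_in') [ 600.2 -108.8  118. ] [241.  81.]
(0, 'btop_out') [ 603.8 -137.2  162. ] [289. 180.]
(0.1, 'ftop_out') [ 604.3 -137.4  161.8] [290. 180.]
(0.1, 'ftop_in') [ 612.1 -112.6  161.8] [297. 119.]
(0.1, 'btop_in') [ 623.5 -116.1  160.6] [328. 118.]
(0.1, 'flow_in') [ 607.9 -111.2  118. ] [257.  81.]
(0.1, 'btop_out') [ 615.7 -141.   160.6] [320. 178.]
(0.15, 'ftop_out') [ 610.3 -139.2  161.2] [306. 179.]
(0.15, 'ftop_in') [ 618.1 -114.4  161.2] [313. 119.]
(0.15, 'btop_in') [ 629.4 -118.   159.4] [343. 117.]
(0.15, 'flow_in') [ 611.8 -112.5  117.7] [266.  81.]
(0.15, 'btop_out') [ 621.6 -142.8  159.4] [334. 177.]
tcp grill [ -98.66483475 -176.1893392   135.57613497]
```

Call:
{"name": "step_arm", "arguments": {"plan": [[1.2,-0.5,0,0,0,0,1],[1.2,-0.5,0,0,0,0,1],[1.2,-0.4,0,0,0,0,1],[1,-0.3,-0.2,0,0,0,1],[1,-0.3,-0.2,0,0,0,1]]}}

```text
clock: 3.13
tool_pos: [617.8, -131.7, 135.5]
eef_rot: [3.139, -0.001, 1.267]
ft_force: [-1.1, 0.0, 0.2]
grip_width: 0.6
gripper_force: 0.5
```

Call:
{"name": "step_arm", "arguments": {"plan": [[1,-0.3,-0.3,0,0,0,1],[1,-0.3,-0.4,0,0,0,1],[1,-0.3,-0.4,0,0,0,1],[1,-0.3,-0.5,0,0,0,1],[0,0,0,0,0,0,1]]}}

```text
clock: 3.55
tool_pos: [657.5, -144.0, 116.2]
eef_rot: [-3.141, 0.001, 1.267]
ft_force: [0.3, 0.2, -0.4]
grip_width: 0.7
gripper_force: 0.0
```

Call:
{"name": "step_arm", "arguments": {"plan": [[0.8,-0.2,-0.4,0,0,0,1],[0.8,-0.2,-0.3,0,0,0,1],[0,0,0,0,0,0,1]]}}

```text
clock: 3.8
tool_pos: [673.3, -147.9, 110.0]
eef_rot: [3.141, 0.0, 1.267]
ft_force: [-0.3, 0.3, -1.2]
grip_width: 0.5
gripper_force: 0.0
```

Run:
```python
from plant import *
import cv2,pickle,numpy as np
s=state();v=snapshot("wrist");w=snapshot("scene");pickle.dump((s,v,w),open("w3.pkl","wb"))
print({k:s[k] for k in("clock","tool_pos","eef_rot","ft_force")})
g=lambda i:np.uint8(255*(i/255.)**.5)
a=cv2.resize(v["frame"][150:400,200:500],(400,333));b=cv2.resize(w["frame"][180:280,260:360],(400,400),interpolation=cv2.INTER_CUBIC)
o=np.zeros((400,800,3),np.uint8);o[:333,:400]=g(a);o[:,400:]=g(b);cv2.imwrite("pics/w3.png",o)
```

```text
{'clock': 3.8, 'tool_pos': array([ 673.3141928 , -147.87734319,  109.96715415]), 'eef_rot': array([3.14120992e+00, 2.92782741e-04, 1.26698733e+00]), 'ft_force': array([-0.29448639,  0.34730541, -1.15495077])}
```

View pics/w3.png

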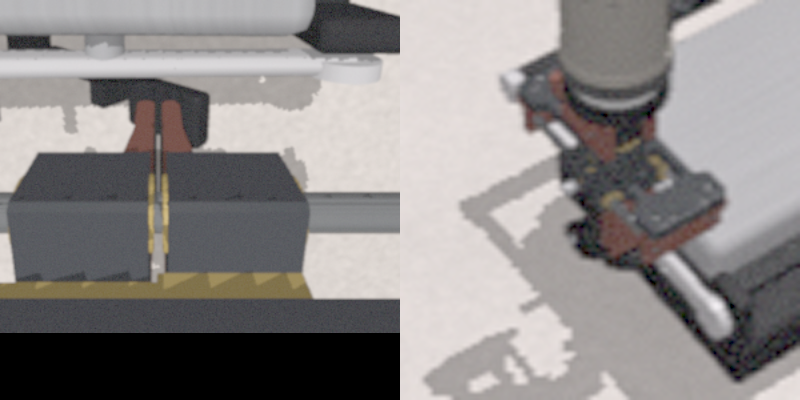

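Call:
{"name": "step_arm", "arguments": {"plan": [[0,0,3.8,0,0,0,0.43],[0,0,3.8,0,0,0,0.43],[0,0,3.8,0,0,0,0.43],[-1.7,2.9,0.5,0,0,0,0.43],[-1.7,2.9,0,0,0,0,0.43]]}}

```text
clock: 4.32
tool_pos: [639.7, -92.2, 233.8]
eef_rot: [3.134, -0.001, 1.262]
ft_force: [-0.2, 1.0, -0.7]
grip_width: 30.3
gripper_force: 0.0
```

Call:
{"name": "step_arm", "arguments": {"plan": [[-1.7,2.9,0,0,0,0,0.43],[-1.7,2.9,0,0,0,0,0.43],[-1.7,2.9,0,0,0,0,0.43],[-1.7,2.9,0,0,0,0,0.43],[-1.7,2.9,0,0,0,0,0.43]]}}

```text
clock: 4.73
tool_pos: [552.1, 56.5, 230.1]
eef_rot: [3.141, -0.001, 1.267]
ft_force: [0.1, 1.4, 0.1]
grip_width: 50.0
gripper_force: 0.0
```

Call:
{"name": "step_arm", "arguments": {"plan": [[-1.6,2.6,-2,0,0,0,0.43],[0,0,-2.5,0,0,0,0.43],[0,0,-2.5,0,0,0,0.43],[0,0,0,0,0,0,0.43],[0,0,0,0,0,0,0.43]]}}

```text
clock: 5.15
tool_pos: [536.5, 80.9, 159.6]
eef_rot: [-3.14, 0.001, 1.266]
ft_force: [0.2, 0.3, 0.7]
grip_width: 50.0
gripper_force: 0.0
```

Run:
```python
from plant import *
from h import *
s=state();v=snapshot("wrist");w=snapshot("scene");t=snapshot("top");pickle.dump((s,v,w,t),open("w4.pkl","wb"))
print({k:s[k] for k in("clock","tool_pos","eef_rot","ft_force","grip_width")})
f=v["frame"].copy();cw=cam(v,s);p=s["tool_pos"];T=Ro.from_euler("xyz",s["eef_rot"]).as_matrix()
for q in([0,0,0],[0,25,0],[0,-25,0]):
    print(q,proj(cw,p+T@np.array(q)))
print("bar pred",[proj(cw,np.array([538.5,81.5,108])+k*np.array([.3,.954,0])).round(1).tolist() for k in(0,60,100)])
g=lambda i:np.uint8(255*(i/255.)**.5)
o=np.zeros((400,800,3),np.uint8);o[:300,:480]=g(cv2.resize(f,(480,300)));o[:320,480:]=g(cv2.resize(t["frame"][120:240,240:360],(320,320),interpolation=cv2.INTER_CUBIC));cv2.imwrite("pics/w4.png",o)
```

```text
{'clock': 5.15, 'tool_pos': array([536.49237427,  80.89978911, 159.55325244]), 'eef_rot': array([-3.14033242e+00,  1.18941131e-03,  1.26629973e+00]), 'ft_force': array([0.15166339, 0.30706912, 0.66170964]), 'grip_width': 49.9705131586704}
[0, 0, 0] [318.52875891 240.89406479]
[0, 25, 0] [360.32830221 240.86288289]
[0, -25, 0] [276.71994345 240.9252536 ]
bar pred [[320.8, 211.0], [320.9, 130.8], [321.1, 69.9]]
```

View pics/w4.png

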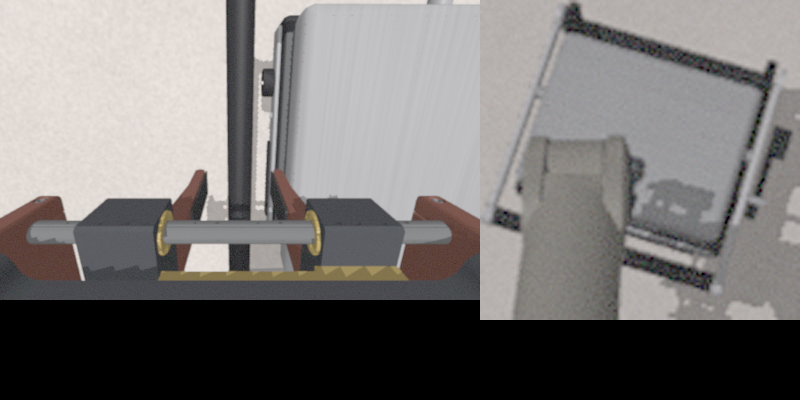

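Call:
{"name": "step_arm", "arguments": {"plan": [[0.1,0,-2.4,0,0,0,0.43],[0.1,0,-2.4,0,0,0,0.43],[0,0,-2.4,0,0,0,0.43],[0,0,0,0,0,0,0.43]]}}

```text
clock: 5.63
tool_pos: [537.6, 80.8, 85.5]
eef_rot: [-3.138, 0.002, 1.266]
ft_force: [-0.5, -0.6, 0.2]
grip_width: 50.1
gripper_force: 0.0
```

Call:
{"name": "step_arm", "arguments": {"plan": [[0,0,0,0,0,0,1],[0,0,0,0,0,0,1],[0,0,0,0,0,0,1],[0,0,0,0,0,0,1],[0,0,0,0,0,0,1]]}}

```text
clock: 6.05
tool_pos: [537.6, 82.2, 88.8]
eef_rot: [-3.138, -0.001, 1.267]
ft_force: [-7.5, 1.4, 9.3]
grip_width: 25.3
gripper_force: 30.0
```

Call:
{"name": "step_arm", "arguments": {"plan": [[0.07,-0.02,1.14,0,0,0,1],[0.11,-0.03,1.13,0,0,0,1],[0.15,-0.05,1.13,0,0,0,1],[0.19,-0.06,1.12,0,0,0,1],[0.24,-0.08,1.11,0,0,0,1]]}}

```text
clock: 6.47
tool_pos: [544.5, 79.9, 144.6]
eef_rot: [-3.137, 0.0, 1.267]
ft_force: [-5.4, 5.1, -7.1]
grip_width: 25.4
gripper_force: 30.0
```

Call:
{"name": "step_arm", "arguments": {"plan": [[0.28,-0.09,1.1,0,0,0,1],[0.32,-0.1,1.09,0,0,0,1],[0.36,-0.11,1.07,0,0,0,1],[0.41,-0.13,1.06,0,0,0,1],[0.45,-0.14,1.04,0,0,0,1]]}}

```text
clock: 6.88
tool_pos: [560.8, 74.7, 197.8]
eef_rot: [-3.133, 0.001, 1.268]
ft_force: [-12.3, 5.3, -2.8]
grip_width: 25.7
gripper_force: 30.0
```

Call:
{"name": "step_arm", "arguments": {"plan": [[0.49,-0.15,1.02,0,0,0,1],[0.52,-0.17,1.0,0,0,0,1],[0.56,-0.18,0.98,0,0,0,1],[0.6,-0.19,0.95,0,0,0,1],[0.63,-0.2,0.93,0,0,0,1]]}}

```text
clock: 7.3
tool_pos: [585.8, 66.8, 246.5]
eef_rot: [-3.125, 0.001, 1.268]
ft_force: [-24.6, 7.7, 9.3]
grip_width: 25.5
gripper_force: 30.0
```

Call:
{"name": "step_arm", "arguments": {"plan": [[0.45,-0.14,0.92,0,0,0,1],[0.5,-0.16,0.9,0,0,0,1],[0.57,-0.18,0.87,0,0,0,1],[0.6,-0.19,0.84,0,0,0,1],[0.65,-0.2,0.8,0,0,0,1]]}}

```text
clock: 7.72
tool_pos: [619.3, 56.0, 290.8]
eef_rot: [-3.139, -0.0, 1.267]
ft_force: [-0.9, 2.5, -7.1]
grip_width: 25.4
gripper_force: 30.0
```

Call:
{"name": "step_arm", "arguments": {"plan": [[0.75,-0.24,0.72,0,0,0,1],[0.78,-0.25,0.67,0,0,0,1],[0.8,-0.25,0.63,0,0,0,1],[0.83,-0.26,0.59,0,0,0,1],[0,0,0,0,0,0,1]]}}

```text
clock: 8.13
tool_pos: [651.1, 45.9, 320.2]
eef_rot: [-3.139, -0.002, 1.267]
ft_force: [-14.9, 5.4, 14.4]
grip_width: 25.4
gripper_force: 30.0
```

Call:
{"name": "step_arm", "arguments": {"plan": [[0,0,0,0,0,0,1],[0,0,0,0,0,0,1],[0,0,0,0,0,0,1],[0,0,0,0,0,0,1],[0,0,0,0,0,0,1]]}}

```text
clock: 8.55
tool_pos: [650.3, 46.2, 319.6]
eef_rot: [-3.139, -0.002, 1.267]
ft_force: [-14.2, 3.2, 13.2]
grip_width: 25.1
gripper_force: 30.0
```

Call:
{"name": "step_arm", "arguments": {"plan": [[0,0,0,0,0,0,1],[0,0,0,0,0,0,1],[0,0,0,0,0,0,1],[0,0,0,0,0,0,1],[0,0,0,0,0,0,1]]}}

```text
clock: 8.97
tool_pos: [650.3, 46.2, 319.6]
eef_rot: [-3.139, -0.002, 1.267]
ft_force: [-13.3, 2.9, 13.3]
grip_width: 25.3
gripper_force: 30.0
```

Call:
{"name": "step_arm", "arguments": {"plan": [[0,0,0,0,0,0,1],[0,0,0,0,0,0,1],[0,0,0,0,0,0,1],[0,0,0,0,0,0,1],[0,0,0,0,0,0,1]]}}

```text
clock: 9.38
tool_pos: [650.3, 46.2, 319.6]
eef_rot: [-3.139, -0.002, 1.267]
ft_force: [-14.4, 3.7, 12.7]
grip_width: 25.5
gripper_force: 30.0
```

Run:
```python
from plant import *
from h import *
s=state();w=snapshot("scene");t=snapshot("top");pickle.dump((s,w,t),open("w5.pkl","wb"))
print({k:s[k] for k in("clock","tool_pos","eef_rot","ft_force","grip_width","gripper_force")})
g=lambda i:np.uint8(255*(i/255.)**.6)
cv2.imwrite("pics/w5.png",g(np.hstack([cv2.resize(w["frame"][80:290,270:470],(400,420),interpolation=cv2.INTER_CUBIC),cv2.resize(t["frame"][90:300,150:350],(400,420),interpolation=cv2.INTER_CUBIC)])))
```

```text
{'clock': 9.3833, 'tool_pos': array([650.2714644 ,  46.2252836 , 319.57112288]), 'eef_rot': array([-3.13866847e+00, -2.21799428e-03,  1.26717775e+00]), 'ft_force': array([-14.41420293,   3.73385991,  12.70659677]), 'grip_width': 25.504779506133826, 'gripper_force': 29.990479052066803}
```

View pics/w5.png

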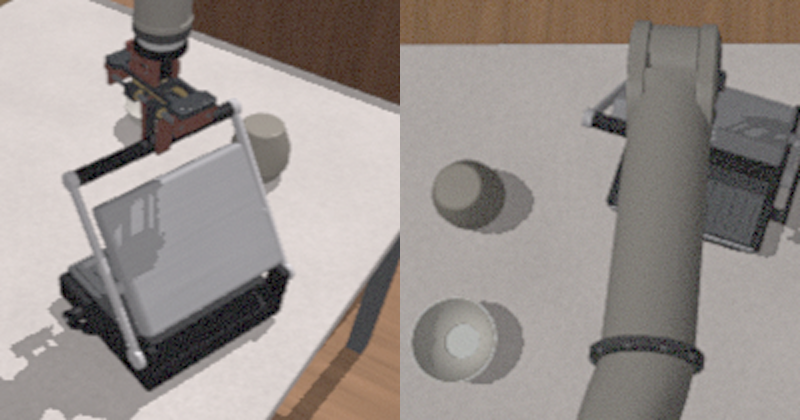

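```bash
python3 -c "
from plant import *
print(sign_off())"
```

```text
the job is handed in; nothing more can be done
None
```

I pushed the catch back to an estimated 0.85 rad, then lifted the lid by its handle bar to about 0.93 rad (53 degrees), where the gripper still holds it with 30 N; I saw no movement of the pot or bowl (the plates I did not re-check), and the job was handed in at about 9.5 s with no verdict returned.

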